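# Lid the optical cell and hold it in the photometer's light path

## Robot

A 7-joint arm with a two-finger parallel gripper is mounted at the origin on a cart in front of the work surface, level with it; the furniture and walls round the work are solid. World frame = base frame: x ahead of the robot, y to its left, z up, the work surface at z = 0. Lengths are in m, angles in degrees, forces in N, time in s.
With the tool pointing down it reaches from about 0.425 to 0.825 m from the base axis. Payload 3.6 kg.
Tool frame: the origin (TCP) lies at the very end of the fingers, on their centre line; the grasp point (between the pads) lies 19 mm behind it; z points along the fingers, y is the direction in which the jaws open and shut (so a half turn about z gives the same grasp; the last joint's range is limited). The gripper opens to 85 mm and grips with 20 to 120 N. Pads are 22 mm wide; open, the fingers measure 114 mm over their backs; the gripper's body (76 mm by 85 mm) begins 54 mm behind the grasp point. The pads swing forward as they close: fully open they stand 13 mm farther back than shut.
Start: joints at [68.726, 35.231, -0.722, 81.555, 0.464, 63.22, -2.315], TCP at [0.22, -0.612, 0.231] pointing down, gripper open.
Joint ranges: [-178.69, 178.69], [-17.37, 117.87], [-77.05, 75.6], [15.02, 138.74], [-78.02, 258.01], [0.78, 113.62], [-162.83, 162.83]. Speed limits (degrees/s): [159.86, 159.86, 180, 180, 180, 180, 180].

## Interface

Orientations are given as [roll, pitch, yaw] about the fixed x, y, z axes, in that order (R = Rz(yaw) Ry(pitch) Rx(roll)).
In Python, from station import ctrl gives the robot as it stands. The module is installed in compiled form; this text tells all that it offers.
- The arm moves only by the tool drive_tool, never from a script. Its argument "steps" is text: rows parted by semicolons, each of 6 numbers parted by spaces: the shift along the tool's x, y, z in cm, then the turn, a rotation vector about the tool's x, y, z in degrees. A call has 1 to 5 rows; each row is the pose to reach, as a shift and turn from the pose commanded when the call began, along the tool's axes at that moment; what a row does not reach only later rows make up. A row lasts 1/12 s, in which the tool goes at most 41.7 mm and 7.16 degrees, less where a joint would pass 70% of its speed; a pose out of reach is approached as far as the arm can. A call with a gripper value outside its range is refused whole. "hand" is the gripper's target within -1 to 1 (shut at 1, half-way at 0, fully open at -1), set as the call begins (left out, the last holds). The fingers move at their own pace and stop on an object; the grip force is fixed at half the most. Time passes only in rows, so rows that repeat a pose let the fingers close. It gives the time, the measured TCP pose, the force and the opening at its end, in the units of the state.
- ctrl.read_state(): the state, without advancing time (a new reading comes with each control period).
- ctrl.camera(name): name is "scene" or "top"; returns the picture (420x560x3 uint8, blue, green, red); there is no depth.
- ctrl.camera_params(name): a dict with "fov_y" (degrees; the focal length in pixels is half the picture's height over the tangent of half this angle, whatever the lens; pixels are square), "cx", "cy" (the principal point, pixels), "extrinsics" (4x4, takes a point from camera to world coordinates). Camera axes: x right, y down, z forward; pixel columns grow to the right and rows downward; lengths in m; the calibration is good to about 2 mm. A picture is of the moment at which its call begins. camera_params takes no time and is no camera call.
- ctrl.job_done(): hands the job in, once; it reports no verdict.
The state is a dict: "t": time; "joint_pos": joint angles; "joint_velocities": joint speeds; "joint_efforts": joint torques, N m; "tcp_pos": TCP position; "tcp_rot": TCP orientation; "wrist_force": force on the tool from outside, world axes, zero at the start; "wrist_torque": the same for the moment, N m; "grip_width": finger opening in m.
Only numpy, scipy, OpenCV 4.12 (cv2) and the standard library are available. Lean on these libraries where they do the work, as an engineer would, in place of code of your own. Each camera call takes 0.05 s, during which the arm holds its last target. There are 200 camera calls.

## Task

Set the loose red lid onto the mouth of the optical cell standing in its black rest, so that it sits fully home and level, and let go of it. Then grip the cell by its two frosted faces only (fingers must never touch its clear windows), lift it out with the lid still on, and hold it steady, upright and free in the air in the middle of the photometer's light path, centred on the beam with the clear windows square to it; the program finishes while still holding it there. The cell must not touch the photometer at the end, and the other things on the table are left where they are.

Things in the scene. Friction and masses are not known exactly. Their poses are not given: they have to be found in the camera images.
- cell: Empty optical cell (big cuvette), 32 x 32 mm, 64 mm tall, 0.11 kg. Origin: centre of underside, z up. Opaque whitish frosted faces at its own x = +-16 mm (close the fingers along its x); clear windows face its +y and -y, recessed 1 mm. Top 8 mm: black collar, round mouth 22 mm wide. Starts upright in the rest, underside 6 mm above the table, yaw within 3 degrees of the rest's.
- window_a: Clear, faintly blue-green window of the cell on its +y side, 24 mm wide, 52 mm tall, 3 mm thick; origin at the pane's centre, 30 mm above the cell's underside. Do not touch with the fingers.
- window_b: The same clear blue-green window on the cell's -y side. Do not touch with the fingers.
- cell_mid (a point): Point inside the cell midway between the window centres, on its axis 30 mm above its underside; axes as the cell's.
- cell_rim (a point): Centre of the cell's mouth, at the level of its top rim, 64 mm above its underside; axes as the cell's.
- cell_lid: Loose round red lid, 30 g, 24 mm tall: white plug below (18 mm diameter, 6 mm long, chamfered), red disc (29 mm diameter, from 6 to 10 mm), round upright red knob (14 mm diameter, from 10 to 24 mm). Origin: centre of the plug's underside, z up through the knob. Starts knob up, standing on its plug on the table. Seated, its disc lies on the cell's rim.
- lid_seat (a point): Centre of the underside of the lid's disc, 6 mm above the lid's origin; seated it coincides with point cell_rim.
- cell_rest: Black plastic rest block, fixed, 70 x 70 x 14 mm, with a square socket 35 x 35 mm and 8 mm deep in its middle, in which the cell stands. Origin at the centre of its underside, on the table.
- photometer: Fixed: dark base plate 90 x 230 x 10 mm, yellow cross in the middle of the gap, grey lamp head at the +y end, blue detector head at the -y end, each 60 mm wide, 50 mm long, top 93 mm above the table, with a black snout towards the other; 90 mm free between the snouts. Origin: centre of the base's underside, on the table. The light beam runs along its own y.
- beam (a point): Middle of the light path, halfway between the snouts, 60 mm above the table over the yellow cross; axes as the photometer's, the beam runs along its y.
- insul_tape: Bystander: roll of black insulating tape lying flat, 55 mm across and 19 mm high, origin at its underside's centre.
- small_beaker: Bystander: small clear plastic beaker, 57 mm across, 71 mm high, origin at its underside's centre.
- marker: Bystander: white and black marker pen, 135 mm long, 17 mm thick, lying.
- nylon_brush: Bystander: blue nylon brush, 171 mm long, 26 mm high, lying.
- masking_tape: Bystander: roll of beige masking tape lying flat, 98 mm across and 25 mm high.

How it is judged:
By the outcome, as a careful person would: the job done as asked, in the order asked, and still so for the second after the job is handed in, while the arm keeps its last pose, push and grip.
It also fails if it takes over 61 s, if anything falls off the work surface, if the arm or the gripper's body presses on something with over 40 N, if the wrist force passes 120 N, or if a joint passes its speed limit or range.

## Working session

There is one attempt and no reset: what is moved stays moved. The work goes in short steps, Python scripts to look and compute and a tool call to move; the robot and the scene stay as the last step left them, time stands still between calls to the robot, and variables do not carry over. Pictures are saved under pics/ and viewed, about 8 in all and at most 12, crops included, and the job is handed in when it is done.

Besides the shell and the picture viewer there is one more tool, called after "Call:" by a JSON object that holds its "api" and its "payload", one argument or row to a line. drive_tool: Moves the arm, as the interface text tells. Its arguments: {"type":"object","properties":{"steps":{"type":"string"},"hand":{"type":"number"}},"required":["steps"]}

```bash
mkdir -p pics; python3 - <<'E'
from station import ctrl
import cv2
for n in("scene","top"):
    cv2.imwrite(f"pics/{n}0.png",ctrl.camera(n)); p=ctrl.camera_params(n); print(n,p)
print(ctrl.read_state())
E
```

```text
scene {'fov_y': 52.99675274520036, 'cx': 277.8858466019286, 'cy': 209.6784374389482, 'extrinsics': array([[ 0.80969824, -0.45605322,  0.36932943,  0.18831566],
       [-0.58661787, -0.61142771,  0.53107027, -0.43542305],
       [-0.01637806, -0.6466619 , -0.76260091,  0.86585184],
       [ 0.        ,  0.        ,  0.        ,  1.        ]])}
top {'fov_y': 50.480435572365096, 'cx': 275.54330328528795, 'cy': 203.22313831723184, 'extrinsics': array([[-1.13007680e-03, -9.97071291e-01,  7.64693667e-02,
         4.75530224e-01],
       [-9.99974907e-01,  1.66152306e-03,  6.88652880e-03,
         1.41991504e-01],
       [-6.99341577e-03, -7.64596655e-02, -9.97048149e-01,
         1.47657494e+00],
       [ 0.00000000e+00,  0.00000000e+00,  0.00000000e+00,
         1.00000000e+00]])}
{'t': 0.1, 'joint_pos': array([68.73049389, 35.28536375, -0.72235536, 81.63331488,  0.46435302,
       63.21757974, -2.31519205]), 'joint_velocities': array([ 0.12050678, -0.17082983,  0.08569384, -0.05291565,  0.01505237,
       -0.11390366, -0.00864101]), 'joint_efforts': array([ 1.12487814e-03, -4.70386577e+01,  2.60318611e-01, -1.71571702e+01,
        1.01120913e-02,  5.84513764e-03, -1.15105723e-05]), 'tcp_pos': array([ 0.21943135, -0.61111093,  0.23022845]), 'tcp_rot': array([-1.79866639e+02,  2.17865586e-03,  1.97541858e+01]), 'wrist_force': array([-0.54574001, -0.93257359, -0.74450038]), 'wrist_torque': array([-0.01815297, -0.02295742,  0.01387019]), 'grip_width': 0.08540425254630923}
```

View pics/scene0.png

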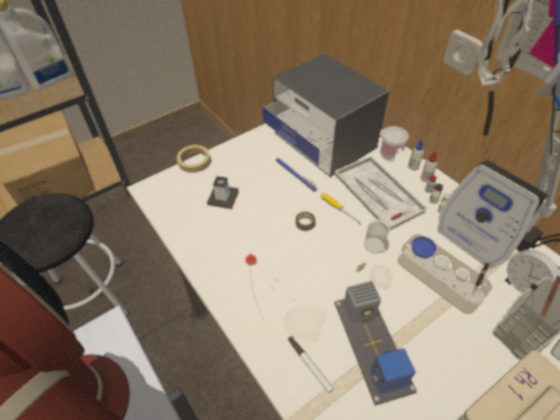

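View pics/top0.png

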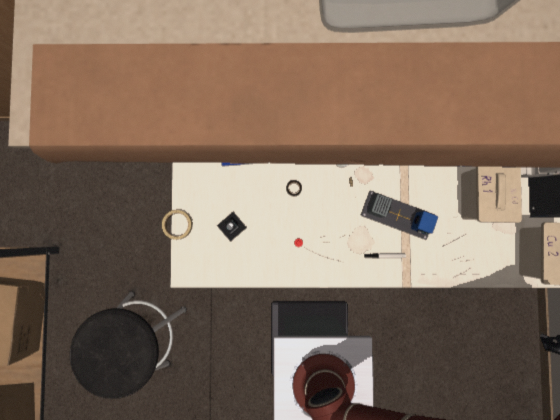

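The scene view shows the cell in its rest at about (221,190), lid (251,260), and photometer cross (373,343). In the top view they are at (232,226), (298,243) and (399,215). Next I'll enlarge these areas.

```bash
cat > h.py <<'E'
import numpy as np, cv2
from station import ctrl
P={n:ctrl.camera_params(n) for n in("scene","top")}
def K(n):
    f=210/np.tan(np.radians(P[n]["fov_y"]/2)); return f,P[n]["cx"],P[n]["cy"]
def proj(n,X):
    E=P[n]["extrinsics"]; c=(np.atleast_2d(X)-E[:3,3])@E[:3,:3]; f,cx,cy=K(n)
    return np.c_[f*c[:,0]/c[:,2]+cx,f*c[:,1]/c[:,2]+cy]
def ray(n,uv,z):
    E=P[n]["extrinsics"]; f,cx,cy=K(n)
    d=E[:3,:3]@np.array([(uv[0]-cx)/f,(uv[1]-cy)/f,1]); return E[:3,3]+d*(z-E[2,3])/d[2]
def tile(im,x0,y0,w,h,s,step=10):
    t=cv2.resize(im[y0:y0+h,x0:x0+w],None,fx=s,fy=s,interpolation=cv2.INTER_CUBIC)
    for x in range(-(-x0//step)*step,x0+w,step):
        cv2.line(t,(int((x-x0+.5)*s),0),(int((x-x0+.5)*s),5),(0,0,255),1); cv2.putText(t,str(x),(int((x-x0+.5)*s)-9,15),0,.33,(0,0,255),1)
    for y in range(-(-y0//step)*step,y0+h,step):
        cv2.line(t,(0,int((y-y0+.5)*s)),(5,int((y-y0+.5)*s)),(0,0,255),1); cv2.putText(t,str(y),(7,int((y-y0+.5)*s)+4),0,.33,(0,0,255),1)
    return t
E
python3 - <<'E'
from h import *
s=cv2.imread("pics/scene0.png");t=cv2.imread("pics/top0.png")
m=np.zeros((600,800,3),np.uint8)
def put(a,x,y): m[y:y+a.shape[0],x:x+a.shape[1]]=a[:600-y,:800-x]
put(tile(s,200,170,45,42,7),0,0); put(tile(t,213,206,40,40,7),320,0)
put(tile(s,325,275,95,130,3),0,297); put(tile(t,355,184,88,60,5),320,290)
put(tile(s,240,245,24,24,7),610,0); put(tile(t,290,233,16,18,7),610,170)
cv2.imwrite("pics/m1.png",m)
for n,im in(("scene",s),("top",t)):
    h=cv2.cvtColor(im,cv2.COLOR_BGR2HSV); r=((h[...,0]<8)|(h[...,0]>172))&(h[...,1]>130)&(h[...,2]>90)
    x0,y0,x1,y1=(240,245,264,270) if n=="scene" else(288,232,310,254)
    ys,xs=np.nonzero(r[y0:y1,x0:x1]); c=(xs.mean()+x0,ys.mean()+y0); print(n,len(xs),c,ray(n,c,.010 if n=="top" else .013))
E
```

```text
scene 67 (np.float64(250.50746268656715), np.float64(259.2686567164179)) [0.45609427 0.07080642 0.013     ]
top 47 (np.float64(298.3404255319149), np.float64(242.27659574468086)) [0.45946173 0.07751741 0.01      ]
```

View pics/m1.png

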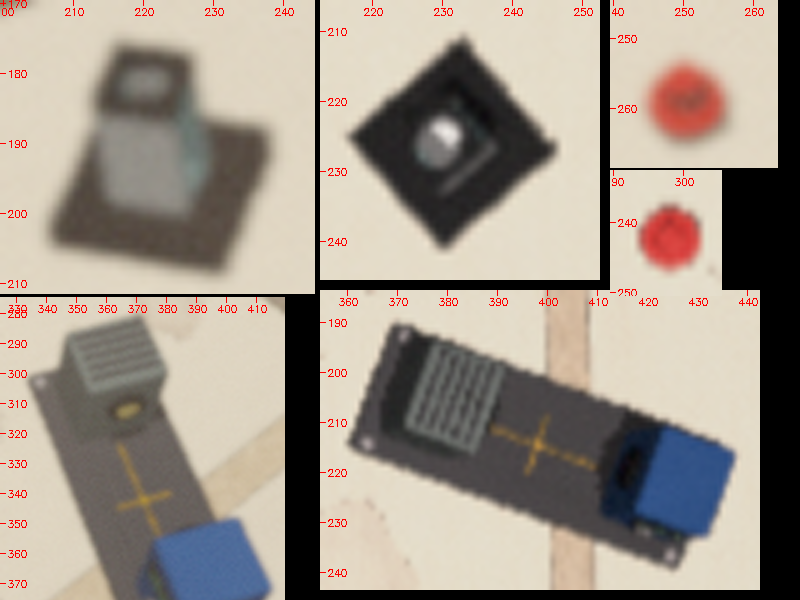

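```bash
python3 - <<'E'
from h import *
np.set_printoptions(precision=4,suppress=True)
a=np.array([ray("top",p,.014) for p in[(232.9,210.8),(246.4,226.9),(230.2,241.2),(216.5,225.1)]])
b=np.array([ray("scene",p,.014) for p in[(238.1,188.1),(231.6,208.5),(206.6,204.2)]])
c=np.array([ray("top",p,.010) for p in[(369.9,190.1),(360.3,214.9),(426.1,239.5),(398.1,214.7)]])
d=np.array([ray("scene",p,.010) for p in[(333.8,300.8),(372.2,341.5)]])
for q in(a,b,c,d): print(q[:,:2], np.linalg.norm(np.diff(q,axis=0),axis=1))
e=lambda u,v:np.degrees(np.arctan2(*(v-u)[1::-1]))
print("rest ctr",(a[0]+a[2])/2,(a[1]+a[3])/2,(b[0]+b[2])/2)
for u,v in((0,1),(1,2),(2,3),(3,0)): print(e(a[u],a[v]))
print("scene",e(b[0],b[1]),e(b[1],b[2]));print("phot",e(c[0],c[1]),e(c[1],c[2]),(c[0]+c[2])/2, e(d[0],d[1]))
# collar top z=.07
print("mouth", ray("top",(230.1-.0,225.8),.07), ray("scene",(220,181),.07))
E
```

```text
[[0.5629 0.2925]
 [0.5099 0.2478]
 [0.4633 0.3007]
 [0.516  0.3461]] [0.0693 0.0705 0.0696]
[[0.5584 0.2876]
 [0.5044 0.2349]
 [0.4584 0.2882]] [0.0754 0.0704]
[[ 0.631  -0.1597]
 [ 0.549  -0.1268]
 [ 0.4681 -0.3406]
 [ 0.5495 -0.251 ]] [0.0884 0.2287 0.1211]
[[ 0.5461 -0.1318]
 [ 0.5487 -0.2513]] [0.1195]
rest ctr [0.5131 0.2966 0.014 ] [0.513  0.2969 0.014 ] [0.5084 0.2879 0.014 ]
-139.8751493423758
131.4450340195787
40.711295570373956
-48.782797202126545
scene -135.69439162162894 130.8043671094129
phot 158.093340401404 -110.7261168282633 [ 0.5495 -0.2502  0.01  ] -88.72637660987765
mouth [0.5122 0.2953 0.07  ] [0.5095 0.2904 0.07  ]
```

```bash
cat > plan.py <<'E'
import sys,numpy as np
# plan.py x,y,z,yaw ... : successive calls' end rows (first = start pose)
p=[np.array(list(map(float,a.split(",")))) for a in sys.argv[1:]]
for a,b in zip(p,p[1:]):
    c,s=np.cos(np.radians(a[3])),np.sin(np.radians(a[3])); d=b-a
    print(np.round([100*(c*d[0]+s*d[1]),100*(s*d[0]-c*d[1]),-100*d[2],0,0,-d[3]],2), "len %.3f"%np.linalg.norm(d[:3]))
E
python3 plan.py .22,-.612,.231,19.75 .33,-.46,.231,30 .40,-.29,.23,40.9 .45,-.11,.20,40.9 .459,.074,.17,40.9
```

```text
[ 15.49 -10.59  -0.     0.     0.   -10.25] len 0.188
[ 14.56 -11.22   0.1    0.     0.   -10.9 ] len 0.184
[ 15.56 -10.33   3.     0.     0.    -0.  ] len 0.189
[ 12.73 -13.32   3.     0.     0.    -0.  ] len 0.187
```

Call:
{"api": "drive_tool", "payload": {
  "steps": "15.5 -10.6 0 0 0 -10.25;15.5 -10.6 0 0 0 -10.25;15.5 -10.6 0 0 0 -10.25;15.5 -10.6 0 0 0 -10.25;15.5 -10.6 0 0 0 -10.25",
  "hand": -1
}}

```text
t: 0.52
tcp_pos: [0.334, -0.4537, 0.231]
tcp_rot: [-179.8, -0.2, 30.4]
wrist_force: [0.9, 0.2, 0.5]
grip_width: 0.0853
```

Call:
{"api": "drive_tool", "payload": {
  "steps": "14.6 -11.2 0.1 0 0 -10.9;14.6 -11.2 0.1 0 0 -10.9;14.6 -11.2 0.1 0 0 -10.9;14.6 -11.2 0.1 0 0 -10.9;14.6 -11.2 0.1 0 0 -10.9"
}}

```text
t: 0.93
tcp_pos: [0.4025, -0.2827, 0.2302]
tcp_rot: [-179.8, -0.2, 41.4]
wrist_force: [0.0, 0.8, 0.9]
grip_width: 0.0851
```

Call:
{"api": "drive_tool", "payload": {
  "steps": "15.6 -10.3 3 0 0 0;15.6 -10.3 3 0 0 0;15.6 -10.3 3 0 0 0;15.6 -10.3 3 0 0 0;15.6 -10.3 3 0 0 0"
}}

```text
t: 1.35
tcp_pos: [0.451, -0.1039, 0.1997]
tcp_rot: [-179.8, -0.1, 41.3]
wrist_force: [0.6, -0.0, 0.4]
grip_width: 0.0853
```

Call:
{"api": "drive_tool", "payload": {
  "steps": "12.7 -13.3 3 0 0 0;12.7 -13.3 3 0 0 0;12.7 -13.3 3 0 0 0;12.7 -13.3 3 0 0 0;12.7 -13.3 3 0 0 0"
}}

```text
t: 1.77
tcp_pos: [0.4587, 0.0804, 0.1697]
tcp_rot: [-179.8, -0.1, 41.3]
wrist_force: [-0.0, 0.2, -0.2]
grip_width: 0.0855
```

Call:
{"api": "drive_tool", "payload": {
  "steps": "0 0 4 0 0 0;0 0 8 0 0 0;0 0 12 0 0 0;0 0 12 0 0 0;0 0 12 0 0 0"
}}

```text
t: 2.18
tcp_pos: [0.4577, 0.0738, 0.0487]
tcp_rot: [-179.8, 0.3, 40.9]
wrist_force: [0.6, 0.4, 0.1]
grip_width: 0.0853
```

```bash
python3 - <<'E'
from h import *
s=ctrl.camera("scene");t=ctrl.camera("top"); st=ctrl.read_state(); print(st["tcp_pos"],st["tcp_rot"])
q=st["tcp_pos"]; print(proj("scene",q),proj("top",q),proj("top",q+[0,0,.19]))
cv2.imwrite("pics/s1.png",s);cv2.imwrite("pics/t1.png",t)
cv2.imwrite("pics/m2.png",np.hstack([tile(s,210,215,80,75,5),tile(t,262,207,75,70,5)[:375] if 0 else cv2.copyMakeBorder(tile(t,262,207,75,70,5),0,25,0,0,0)]))
E
```

```text
[0.46084757 0.07434548 0.05219722] [ 1.79904916e+02 -1.68993045e-01  4.08959474e+01]
[[250.2628809  247.97742544]] [[299.91805305 241.98383405]] [[303.19319543 242.6928095 ]]
```

View pics/m2.png

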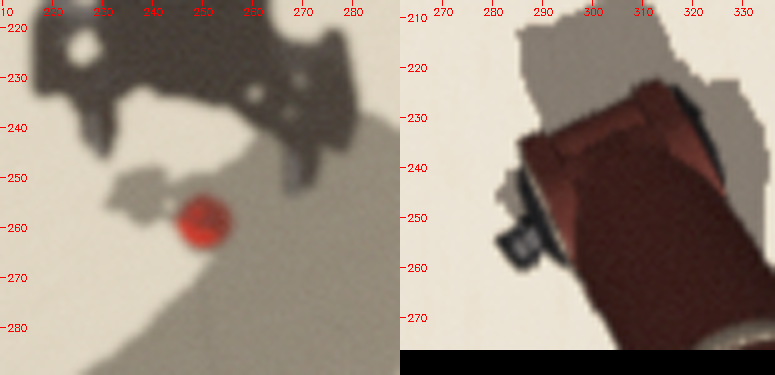

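Fingertips straddle the lid; the scene camera reads a few pixels low, and the top camera matches known sizes. I'm using the top camera's lid position, (0.4595, 0.0775).

Call:
{"api": "drive_tool", "payload": {
  "steps": "0.27 -0.23 1.5 0 0 0;0.27 -0.23 3 0 0 0;0.27 -0.23 3.8 0 0 0;0.27 -0.23 3.8 0 0 0;0.27 -0.23 3.8 0 0 0"
}}

```text
t: 2.7
tcp_pos: [0.4611, 0.0776, 0.014]
tcp_rot: [179.9, -0.1, 40.9]
wrist_force: [-0.0, -0.4, 1.0]
grip_width: 0.0855
```

Call:
{"api": "drive_tool", "payload": {
  "steps": "0 0 0 0 0 0;0 0 0 0 0 0;0 0 0 0 0 0;0 0 0 0 0 0;0 0 0 0 0 0"
}}

```text
t: 3.12
tcp_pos: [0.4602, 0.0777, 0.0126]
tcp_rot: [180.0, -0.0, 40.9]
wrist_force: [-1.3, -0.2, -0.2]
grip_width: 0.0853
```

Call:
{"api": "drive_tool", "payload": {
  "steps": "0 0 0 0 0 0;0 0 0 0 0 0;0 0 0 0 0 0;0 0 0 0 0 0;0 0 0 0 0 0",
  "hand": 0.4
}}

```text
t: 3.53
tcp_pos: [0.46, 0.0777, 0.0123]
tcp_rot: [-180.0, 0.0, 40.9]
wrist_force: [1.0, 0.7, 0.3]
grip_width: 0.0261
```

Call:
{"api": "drive_tool", "payload": {
  "steps": "0 0 0 0 0 0;0 0 0 0 0 0;0 0 0 0 0 0;0 0 0 0 0 0;0 0 0 0 0 0",
  "hand": 1
}}

```text
t: 3.95
tcp_pos: [0.46, 0.0777, 0.0124]
tcp_rot: [-180.0, -0.0, 40.9]
wrist_force: [-0.4, 0.7, 2.3]
grip_width: 0.0108
```

```bash
python3 - <<'E'
from h import *
s=ctrl.camera("scene"); st=ctrl.read_state(); print(st["tcp_pos"],st["grip_width"])
cv2.imwrite("pics/s2.png",s)
cv2.imwrite("pics/m3.png",tile(s,215,225,70,55,8))
E
```

```text
[0.46001659 0.07771222 0.01244249] 0.010896679603564718
```

View pics/m3.png

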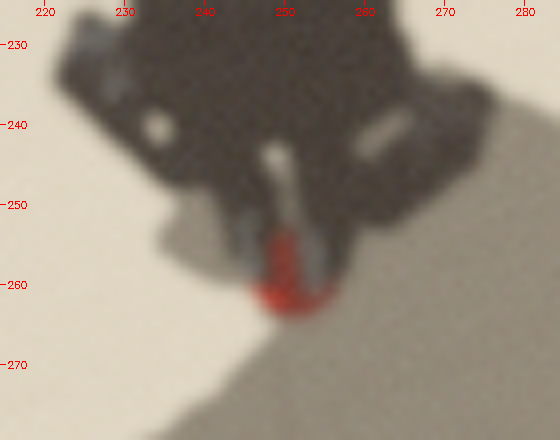

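The fingers hold the knob, centred between the tips at about (250,256). I'll reopen, turn 90° and regrip so the lid is centred along the other axis too.

Call:
{"api": "drive_tool", "payload": {
  "steps": "0 0 0 0 0 0;0 0 0 0 0 0;0 0 0 0 0 0;0 0 0 0 0 0",
  "hand": 0.3
}}

```text
t: 4.33
tcp_pos: [0.4601, 0.0776, 0.0122]
tcp_rot: [-180.0, 0.0, 40.9]
wrist_force: [0.2, -0.5, 0.5]
grip_width: 0.0294
```

Call:
{"api": "drive_tool", "payload": {
  "steps": "0 0 0 0 0 -6;0 0 0 0 0 -12;0 0 0 0 0 -18;0 0 0 0 0 -24;0 0 0 0 0 -30"
}}

```text
t: 4.75
tcp_pos: [0.4601, 0.0776, 0.0123]
tcp_rot: [180.0, 0.0, 71.2]
wrist_force: [0.4, 0.3, -0.9]
grip_width: 0.03
```

Call:
{"api": "drive_tool", "payload": {
  "steps": "0 0 0 0 0 -6;0 0 0 0 0 -12;0 0 0 0 0 -18;0 0 0 0 0 -24;0 0 0 0 0 -30"
}}

```text
t: 5.17
tcp_pos: [0.4601, 0.0775, 0.0123]
tcp_rot: [180.0, 0.0, 101.2]
wrist_force: [-0.3, -0.9, -0.0]
grip_width: 0.03
```

Call:
{"api": "drive_tool", "payload": {
  "steps": "0 0 0 0 0 -6;0 0 0 0 0 -12;0 0 0 0 0 -18;0 0 0 0 0 -24;0 0 0 0 0 -30"
}}

```text
t: 5.58
tcp_pos: [0.4601, 0.0774, 0.0123]
tcp_rot: [-180.0, 0.0, 131.2]
wrist_force: [-0.5, 0.8, 0.5]
grip_width: 0.0299
```

Call:
{"api": "drive_tool", "payload": {
  "steps": "0 0 0 0 0 0;0 0 0 0 0 0;0 0 0 0 0 0;0 0 0 0 0 0"
}}

```text
t: 5.92
tcp_pos: [0.4601, 0.0777, 0.0124]
tcp_rot: [-180.0, 0.0, 130.8]
wrist_force: [0.4, 0.6, 0.4]
grip_width: 0.0298
```

Call:
{"api": "drive_tool", "payload": {
  "steps": "0 0 0 0 0 0;0 0 0 0 0 0;0 0 0 0 0 0;0 0 0 0 0 0;0 0 0 0 0 0",
  "hand": 1
}}

```text
t: 6.33
tcp_pos: [0.4601, 0.0777, 0.0125]
tcp_rot: [180.0, 0.0, 130.9]
wrist_force: [-0.7, 0.4, 2.9]
grip_width: 0.0109
```

```bash
python3 plan.py .4601,.0777,.0125,130.9 .4601,.0777,.15,130.9 .487,.19,.15,130.9 .513,.297,.15,130.9  .513,.297,.095,130.9
```

```text
[  0.     0.   -13.75   0.     0.    -0.  ] len 0.137
[ 6.73  9.39 -0.    0.    0.   -0.  ] len 0.115
[ 6.39  8.97 -0.    0.    0.   -0.  ] len 0.110
[ 0.   0.   5.5  0.   0.  -0. ] len 0.055
```

Call:
{"api": "drive_tool", "payload": {
  "steps": "0 0 -1.5 0 0 0;0 0 -5 0 0 0;0 0 -9 0 0 0;0 0 -12.5 0 0 0;0 0 -13.75 0 0 0"
}}

```text
t: 6.75
tcp_pos: [0.4621, 0.0789, 0.1539]
tcp_rot: [179.6, 0.2, 130.9]
wrist_force: [0.3, 0.5, -0.4]
grip_width: 0.0106
```

Call:
{"api": "drive_tool", "payload": {
  "steps": "2 2.8 0 0 0 0;4 5.6 0 0 0 0;6 8.4 0 0 0 0;6.73 9.39 0 0 0 0;6.73 9.39 0 0 0 0"
}}

```text
t: 7.17
tcp_pos: [0.4868, 0.1947, 0.1502]
tcp_rot: [179.8, -0.1, 131.2]
wrist_force: [-0.3, 0.2, 1.0]
grip_width: 0.0109
```

Call:
{"api": "drive_tool", "payload": {
  "steps": "2 2.8 0 0 0 0;4 5.6 0 0 0 0;5.5 7.72 0 0 0 0;6.39 8.97 0 0 0 0;6.39 8.97 0 0 0 0"
}}

```text
t: 7.58
tcp_pos: [0.5124, 0.2999, 0.1495]
tcp_rot: [179.9, -0.1, 131.1]
wrist_force: [-0.3, 0.1, 0.0]
grip_width: 0.0108
```

Call:
{"api": "drive_tool", "payload": {
  "steps": "0 0 1.5 0 0 0;0 0 3 0 0 0;0 0 4.5 0 0 0;0 0 5.5 0 0 0;0 0 5.5 0 0 0"
}}

```text
t: 8.0
tcp_pos: [0.5119, 0.2933, 0.0922]
tcp_rot: [-179.6, 0.1, 130.8]
wrist_force: [-0.7, -0.9, -0.8]
grip_width: 0.0105
```

Call:
{"api": "drive_tool", "payload": {
  "steps": "0 0 0 0 0 0;0 0 0 0 0 0;0 0 0 0 0 0;0 0 0 0 0 0;0 0 0 0 0 0"
}}

```text
t: 8.42
tcp_pos: [0.5132, 0.2973, 0.0956]
tcp_rot: [179.9, 0.0, 130.9]
wrist_force: [-0.1, 0.3, -0.0]
grip_width: 0.0109
```

```bash
python3 - <<'E'
from h import *
s=ctrl.camera("scene"); st=ctrl.read_state(); print(st["tcp_pos"],st["tcp_rot"],st["grip_width"])
q=st["tcp_pos"]; print(proj("scene",[q-[0,0,.0065],[.513,.297,.07]]))
cv2.imwrite("pics/s3.png",s)
cv2.imwrite("pics/m4.png",tile(s,190,150,65,65,9))
E
```

```text
[0.51307847 0.29718588 0.09539048] [1.79947842e+02 9.60721891e-03 1.30910854e+02] 0.011004363893910584
[[218.96665195 173.87977224]
 [219.85457922 179.00583627]]
```

View pics/m4.png

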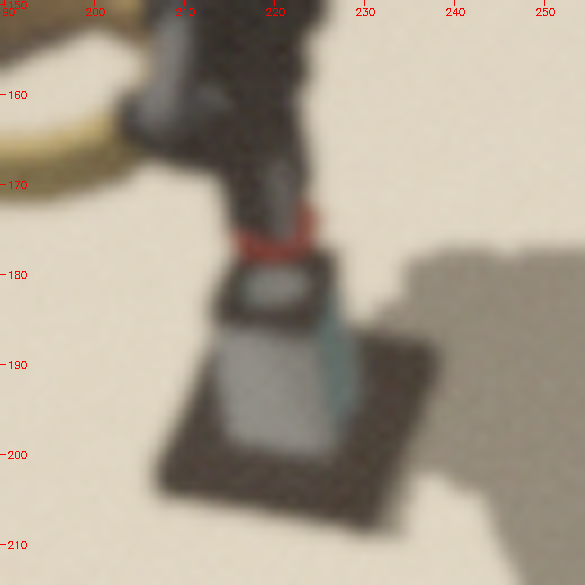

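The lid's red disc hangs at about (220,176), just above the collar (mouth at about (220,181)). Before lowering it I'll compare model projections with the features I read.

```bash
python3 - <<'E'
from h import *
np.set_printoptions(precision=1,suppress=True)
def W(c,yaw,l):
    a=np.radians(yaw); R=np.array([[np.cos(a),-np.sin(a)],[np.sin(a),np.cos(a)]]); l=np.array(l,float)
    return np.c_[l[:,:2]@R.T+c,l[:,2]]
def show(n,nm,c,yaw,l,obs):
    p=proj(n,W(c,yaw,l)); print(n,nm); print(np.c_[p,obs,np.array(obs)-p])
c=(.513,.297)
show("scene","rest",c,40.9,[(.035,-.035,.014),(-.035,-.035,.014),(-.035,.035,.014)],[(238.1,188.1),(231.6,208.5),(206.6,204.2)])
show("scene","collar backtop L,R, frontbottom L,R",c,40.9,[(.016,.016,.07),(.016,-.016,.07),(-.016,.016,.062),(-.016,-.016,.062)],[(216.4,175.5),(227,176.4),(213.5,185.6),(225.8,186.6)])
show("scene","bottom front z.014 L,R",c,40.9,[(-.016,.016,.014),(-.016,-.016,.014)],[(215,199),(226,200.5)])
show("scene","lid",(.460,.0777),0,[(0,0,.010),(0,0,.013)],[(250.5,259.3)]*2)
# red centroid over hue mask: disc held now
a=np.linspace(0,6.283,60)
d=proj("scene",np.c_[.5131+.0145*np.cos(a),.2972+.0145*np.sin(a),np.full(60,.0889)])
print("disc underside bbox",d.min(0),d.max(0))
im=cv2.imread("pics/s3.png").astype(int); r=(im[...,2]-im[...,1]>35)[165:185,205:235]; ys,xs=np.nonzero(r); print("red",xs.min()+205,xs.max()+205,ys.min()+165,ys.max()+165)
d=proj("scene",np.c_[.46+.0145*np.cos(a),.0777+.0145*np.sin(a),np.full(60,.006)]);print("disc table bbox",d.min(0),d.max(0))
im=cv2.imread("pics/scene0.png").astype(int); r=(im[...,2]-im[...,1]>50)[240:275,235:270]; ys,xs=np.nonzero(r); print("red",xs.min()+235,xs.max()+235,ys.min()+240,ys.max()+240)
E
```

```text
scene rest
[[238.2 186.2 238.1 188.1  -0.1   1.9]
 [230.7 204.7 231.6 208.5   0.9   3.8]
 [206.  200.6 206.6 204.2   0.6   3.6]]
scene collar backtop L,R, frontbottom L,R
[[216.  173.9 216.4 175.5   0.4   1.6]
 [227.4 175.7 227.  176.4  -0.4   0.7]
 [212.6 184.4 213.5 185.6   0.9   1.2]
 [224.1 186.3 225.8 186.6   1.7   0.3]]
scene bottom front z.014 L,R
[[214.9 196.6 215.  199.    0.1   2.4]
 [226.1 198.5 226.  200.5  -0.1   2. ]]
scene lid
[[250.4 257.2 250.5 259.3   0.1   2.1]
 [250.3 256.6 250.5 259.3   0.2   2.7]]
disc underside bbox [213.4 170. ] [224.5 177.8]
red 216 224 173 178
disc table bbox [244.5 253.2] [256.4 263.2]
red 245 255 254 264
```

Call:
{"api": "drive_tool", "payload": {
  "steps": "0 0 0.5 0 0 0;0 0 1.1 0 0 0;0 0 1.1 0 0 0;0 0 1.1 0 0 0"
}}

```text
t: 8.8
tcp_pos: [0.5125, 0.2967, 0.0831]
tcp_rot: [-179.9, -0.0, 130.9]
wrist_force: [-1.0, -0.5, -0.6]
grip_width: 0.0112
```

Call:
{"api": "drive_tool", "payload": {
  "steps": "0 0 0.15 0 0 0;0 0 0.3 0 0 0;0 0 0.4 0 0 0;0 0 0.4 0 0 0;0 0 0.4 0 0 0"
}}

```text
t: 9.22
tcp_pos: [0.5127, 0.2971, 0.0798]
tcp_rot: [-180.0, -0.0, 130.9]
wrist_force: [0.1, 0.4, -0.6]
grip_width: 0.0106
```

Call:
{"api": "drive_tool", "payload": {
  "steps": "0 0 0.1 0 0 0;0 0 0.2 0 0 0;0 0 0.3 0 0 0;0 0 0.3 0 0 0;0 0 0.3 0 0 0"
}}

```text
t: 9.63
tcp_pos: [0.5129, 0.2971, 0.0768]
tcp_rot: [180.0, -0.0, 130.9]
wrist_force: [-0.4, 0.5, 0.1]
grip_width: 0.0107
```

Call:
{"api": "drive_tool", "payload": {
  "steps": "0 0 0.05 0 0 0;0 0 0.1 0 0 0;0 0 0.15 0 0 0;0 0 0.15 0 0 0;0 0 0.15 0 0 0"
}}

```text
t: 10.05
tcp_pos: [0.5133, 0.2977, 0.0766]
tcp_rot: [179.9, 0.0, 130.9]
wrist_force: [-1.1, -1.1, 5.9]
grip_width: 0.0107
```

Contact came at z 0.0766 against 0.0765 predicted, so the lid is home. I'll release it and look.

Call:
{"api": "drive_tool", "payload": {
  "steps": "0 0 0 0 0 0;0 0 0 0 0 0;0 0 0 0 0 0;0 0 0 0 0 0;0 0 0 0 0 0",
  "hand": 0.2
}}

```text
t: 10.47
tcp_pos: [0.5128, 0.2968, 0.075]
tcp_rot: [-180.0, -0.0, 130.9]
wrist_force: [-0.4, 0.5, 0.8]
grip_width: 0.0344
```

Call:
{"api": "drive_tool", "payload": {
  "steps": "0 0 -1.5 0 0 0;0 0 -3.5 0 0 0;0 0 -5 0 0 0;0 0 -5 0 0 0;0 0 -5 0 0 0",
  "hand": -1
}}

```text
t: 10.88
tcp_pos: [0.5132, 0.2973, 0.1258]
tcp_rot: [179.9, 0.0, 130.9]
wrist_force: [0.8, -0.5, -0.9]
grip_width: 0.0853
```

```bash
python3 - <<'E'
from h import *
s=ctrl.camera("scene"); st=ctrl.read_state(); print(st["tcp_pos"],st["tcp_rot"],st["grip_width"])
cv2.imwrite("pics/s4.png",s)
cv2.imwrite("pics/m5.png",tile(s,190,150,65,65,9))
E
```

```text
[0.51273206 0.29660608 0.12488728] [-1.79961091e+02  1.62490974e-02  1.30902226e+02] 0.08571203968621181
```

View pics/m5.png

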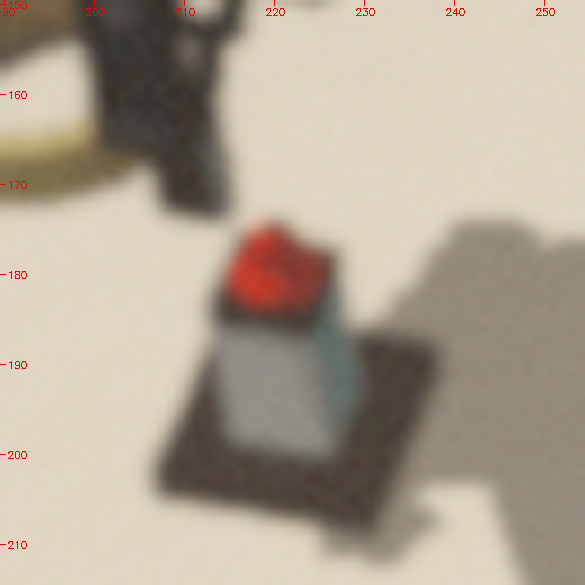

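The lid is seated and level on the collar, at about (219,180). Next is descending astride the frosted faces.

Call:
{"api": "drive_tool", "payload": {
  "steps": "0 0 2.5 0 0 0;0 0 5 0 0 0;0 0 7.5 0 0 0;0 0 9.5 0 0 0;0 0 10 0 0 0"
}}

```text
t: 11.35
tcp_pos: [0.5103, 0.2945, 0.0206]
tcp_rot: [-179.5, -0.0, 130.9]
wrist_force: [0.1, -0.7, -0.5]
grip_width: 0.0855
```

Call:
{"api": "drive_tool", "payload": {
  "steps": "0 0 0 0 0 0;0 0 0 0 0 0;0 0 0 0 0 0;0 0 0 0 0 0",
  "hand": 0
}}

```text
t: 11.68
tcp_pos: [0.5136, 0.2977, 0.0267]
tcp_rot: [179.9, 0.0, 130.9]
wrist_force: [-0.1, 0.3, -0.7]
grip_width: 0.043
```

Call:
{"api": "drive_tool", "payload": {
  "steps": "0 0 0 0 0 0;0 0 0 0 0 0;0 0 0 0 0 0;0 0 0 0 0 0;0 0 0 0 0 0",
  "hand": 1
}}

```text
t: 12.1
tcp_pos: [0.5133, 0.2973, 0.0267]
tcp_rot: [179.9, 0.0, 130.9]
wrist_force: [-1.4, -1.5, 5.6]
grip_width: 0.0314
```

```bash
python3 plan.py .5133,.2973,.0267,130.9 .5133,.2973,.16,130.9 .525,.16,.16,115.5 .535,.02,.16,100 .545,-.12,.16,84.6 .5495,-.2505,.16,69.3 .5495,-.2505,.0507,69.3
```

```text
[  0.     0.   -13.33   0.     0.    -0.  ] len 0.133
[-11.14  -8.11  -0.     0.     0.    15.4 ] len 0.138
[-13.07  -5.12  -0.     0.     0.    15.5 ] len 0.140
[-13.96  -1.45  -0.     0.     0.    15.4 ] len 0.140
[-12.95   1.68  -0.     0.     0.    15.3 ] len 0.131
[ 0.    0.   10.93  0.    0.   -0.  ] len 0.109
```

Call:
{"api": "drive_tool", "payload": {
  "steps": "0 0 -0.5 0 0 0;0 0 -1.5 0 0 0;0 0 -3 0 0 0;0 0 -5 0 0 0;0 0 -7 0 0 0"
}}

```text
t: 12.52
tcp_pos: [0.5125, 0.2967, 0.0961]
tcp_rot: [-179.9, -0.0, 130.9]
wrist_force: [0.3, 0.2, -1.1]
grip_width: 0.0314
```

Call:
{"api": "drive_tool", "payload": {
  "steps": "0 0 -2 0 0 0;0 0 -4 0 0 0;0 0 -5.5 0 0 0;0 0 -6.33 0 0 0;0 0 -6.33 0 0 0"
}}

```text
t: 12.93
tcp_pos: [0.5137, 0.2979, 0.1609]
tcp_rot: [179.8, 0.0, 130.9]
wrist_force: [1.0, -0.0, -1.9]
grip_width: 0.0314
```

Call:
{"api": "drive_tool", "payload": {
  "steps": "-1.5 -1.1 0 0 0 3;-4 -2.9 0 0 0 6;-6.5 -4.7 0 0 0 9;-9 -6.5 0 0 0 12;-11.14 -8.11 0 0 0 15.4"
}}

```text
t: 13.35
tcp_pos: [0.524, 0.1568, 0.1573]
tcp_rot: [-179.8, 0.0, 115.3]
wrist_force: [0.8, -0.4, -1.8]
grip_width: 0.0315
```

Call:
{"api": "drive_tool", "payload": {
  "steps": "-2.6 -1 0 0 0 3.1;-5.2 -2 0 0 0 6.2;-7.8 -3.1 0 0 0 9.3;-10.4 -4.1 0 0 0 12.4;-13.07 -5.12 0 0 0 15.5"
}}

```text
t: 13.77
tcp_pos: [0.5337, 0.0182, 0.1576]
tcp_rot: [-179.9, -0.0, 99.9]
wrist_force: [0.0, 0.3, -2.6]
grip_width: 0.0315
```

Call:
{"api": "drive_tool", "payload": {
  "steps": "-2.8 -0.3 0 0 0 3.1;-5.6 -0.6 0 0 0 6.2;-8.4 -0.9 0 0 0 9.3;-11.2 -1.2 0 0 0 12.4;-13.96 -1.45 0 0 0 15.4"
}}

```text
t: 14.18
tcp_pos: [0.5435, -0.1218, 0.1575]
tcp_rot: [-179.9, -0.0, 84.4]
wrist_force: [0.0, 0.4, -1.4]
grip_width: 0.0317
```

Call:
{"api": "drive_tool", "payload": {
  "steps": "-3 0.4 0 0 0 4;-6 0.8 0 0 0 7;-9 1.2 0 0 0 10;-11.5 1.5 0 0 0 13;-12.95 1.68 0 0 0 15.3"
}}

```text
t: 14.6
tcp_pos: [0.5474, -0.2553, 0.157]
tcp_rot: [-179.9, 0.2, 68.9]
wrist_force: [0.4, -0.8, -2.0]
grip_width: 0.0316
```

Call:
{"api": "drive_tool", "payload": {
  "steps": "0 0 0 0 0 0;0 0 0 0 0 0;0 0 0 0 0 0;0 0 0 0 0 0;0 0 0 0 0 0"
}}

```text
t: 15.02
tcp_pos: [0.5495, -0.2485, 0.1587]
tcp_rot: [-180.0, -0.1, 69.5]
wrist_force: [-0.1, 0.6, -1.3]
grip_width: 0.0314
```

Call:
{"api": "drive_tool", "payload": {
  "steps": "0 0 1.5 0 0 0;0 0 3.5 0 0 0;0 0 5.5 0 0 0;0 0 7.5 0 0 0;0 0 9 0 0 0"
}}

```text
t: 15.43
tcp_pos: [0.5488, -0.2494, 0.0672]
tcp_rot: [-179.9, -0.0, 69.4]
wrist_force: [-1.5, 0.9, -2.0]
grip_width: 0.0315
```

Call:
{"api": "drive_tool", "payload": {
  "steps": "0 0 0.8 0 0 0;0 0 1.6 0 0 0;0 0 1.8 0 0 0;0 0 1.8 0 0 0;0 0 1.8 0 0 0"
}}

```text
t: 15.85
tcp_pos: [0.5499, -0.2508, 0.0514]
tcp_rot: [179.9, -0.0, 69.3]
wrist_force: [-0.1, 0.5, -1.1]
grip_width: 0.0317
```

Call:
{"api": "drive_tool", "payload": {
  "steps": "0 0 0 0 0 0;0 0 0 0 0 0;0 0 0 0 0 0;0 0 0 0 0 0;0 0 0 0 0 0"
}}

```text
t: 16.27
tcp_pos: [0.5493, -0.2509, 0.0509]
tcp_rot: [180.0, -0.0, 69.3]
wrist_force: [-0.1, 0.3, -1.9]
grip_width: 0.0318
```

```bash
python3 - <<'E'
from h import *
s=ctrl.camera("scene");t=ctrl.camera("top"); st=ctrl.read_state(); print(st["tcp_pos"],st["tcp_rot"],st["grip_width"],st["wrist_force"])
cv2.imwrite("pics/s5.png",s);cv2.imwrite("pics/t5.png",t)
m=np.zeros((520,790,3),np.uint8); a=tile(s,325,275,95,130,4); b=tile(t,350,175,80,70,5); m[:a.shape[0],:a.shape[1]]=a; m[:b.shape[0],385:385+b.shape[1]]=b
cv2.imwrite("pics/m6.png",m)
E
```

```text
[ 0.54918124 -0.25078718  0.05070828] [ 1.79993621e+02 -4.64154781e-03  6.93047228e+01] 0.031123178608062275 [ 0.47756513  0.51603185 -1.37465427]
```

View pics/m6.png

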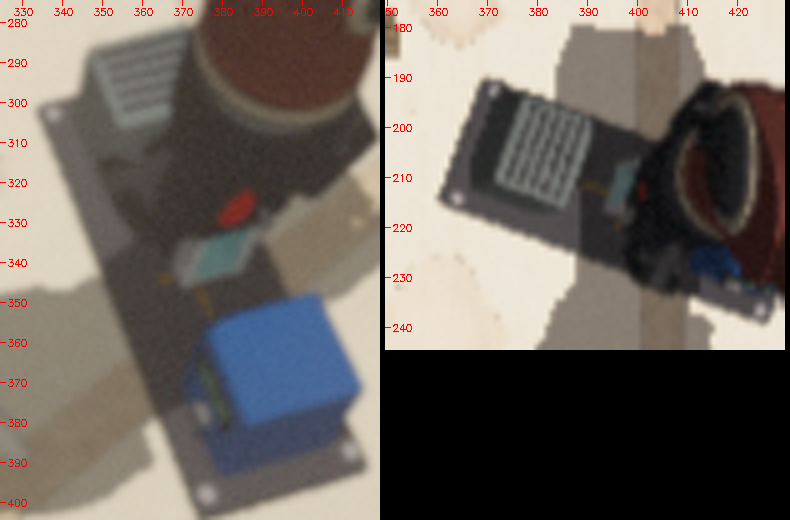

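The scene view shows a teal window at about (378,339) and the red lid at about (384,327). The look is ambiguous, so I'll overlay an upright cell model to test for tilt.

```bash
python3 - <<'E'
from h import *
c=np.array([.5492,-.2508]); a=np.radians(69.3-90); R=np.array([[np.cos(a),-np.sin(a)],[np.sin(a),np.cos(a)]])
def W(l): l=np.array(l,float); return np.c_[l[:,:2]@R.T+c,l[:,2]]
out=[]
for n,x0,y0,w,h,sc in(("scene",340,295,70,65,8),("top",375,190,40,45,8)):
    im=cv2.imread("pics/%s5.png"%n[0]); b=tile(im,x0,y0,w,h,sc)
    def pl(l,col,off):
        p=((proj(n,W(l))+off-[x0,y0]+.5)*sc).astype(int); cv2.polylines(b,[p],True,col,1)
    off=np.array([.3,2.0]) if n=="scene" else 0
    for z in(.03,.094): pl([(sx*.016,sy*.016,z) for sx,sy in((1,1),(-1,1),(-1,-1),(1,-1))],(0,255,0),off)
    s=-1 if n=="scene" else 1
    pl([(-.012,s*.015,.034),(.012,s*.015,.034),(.012,s*.015,.086),(-.012,s*.015,.086)],(255,255,0),off)
    pl([(.0145*np.cos(t),.0145*np.sin(t),.098) for t in np.linspace(0,6.28,30)],(0,0,255),off)
    out.append(cv2.copyMakeBorder(b,0,520-b.shape[0],0,0,0) )
m=np.hstack(out)[:600,:]; print(m.shape); m=m[:, :] if m.shape[1]<=800 else cv2.resize(m,None,fx=800/m.shape[1],fy=800/m.shape[1])
cv2.imwrite("pics/m7.png",m)
E
```

```text
(520, 880, 3)
```

View pics/m7.png

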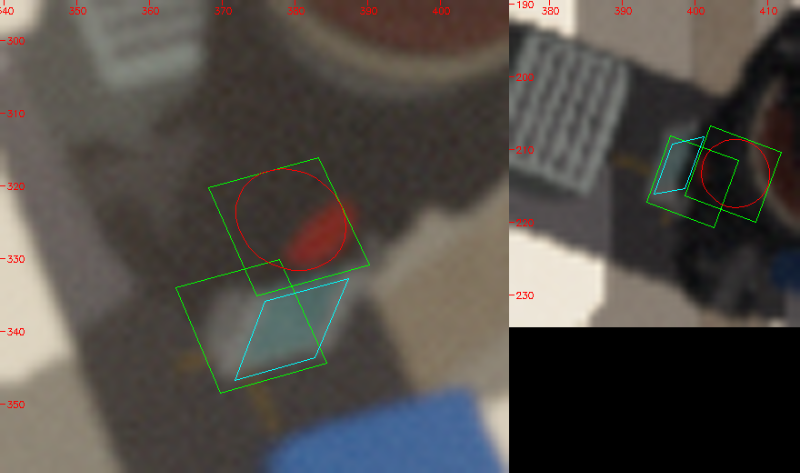

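The upright model matches the window and lid in both views. The cell is upright, lidded and centred, and clear of the heads.

```bash
python3 -c "
from station import ctrl
s=ctrl.read_state();print(s['t'],s['tcp_pos'],s['grip_width'],s['wrist_force']);print(ctrl.job_done())"
```

```text
16.3667 [ 0.54918124 -0.25078718  0.05070828] 0.031123178608062275 [ 0.47756513  0.51603185 -1.37465427]
the job is handed in; nothing more can be done
None
```

The lid is on the cell, and the arm is holding the cell upright in the middle of the photometer's beam. I handed the job in at 16.4 s with the grip still closed.

**Lid:** I gripped it twice at 90° to centre it in the fingers, then lowered it onto the mouth. It touched down at the predicted height (0.0766 m against 0.0765 m). After release, the picture showed it level and seated.

**Cell:** I gripped it by the frosted faces, lifted it out and turned it to the beam.

**Last checks:**
- **Position:** the tool was within about 0.5 mm of the beam centre that I measured from the top camera.
- **Angle:** yaw was 69.3°, matching the photometer's long edge. A second, shorter edge read about 1° differently.
- **Height:** by calculation from the lift height, the cell's mid-point is at 60 mm.
- **Grip and contact:** the opening was 31 mm and the side force under 1 N, so I saw no sign of contact with the photometer.
- **Overlay:** an upright model of the cell and lid matched both camera views.

**Disagreements and limits:**
- **Scene camera:** it read up to about 10 mm (a few pixels) off the top camera, so I relied on the top camera and the robot's own readings.
- **Grip on the knob:** the gripper read 10.8 mm on the 14 mm knob. The pictures showed the knob properly held, so I went on.
- **Centring along the beam:** the cell's place between the pads along the beam is only known to about 2 mm.
- **Other objects:** I did not check separately that they were undisturbed, though I planned the path to keep clear of them.

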